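Raise the drain grate with its lever

TASK

The strainer under the trough's grate is to be rinsed out. Push the swing catch round by its upright post until it is fully open, well clear of the grate; then press the lever's long end down onto its rubber stop so that its toe lifts the heavy grate, and finish while holding it down there with the grate raised. Only push and press: leave the lever seated in its notches, do not move the grate by hand, and leave everything else on the bench where it lies.

Things in the scene. Friction and masses are not known exactly. Their poses are not given: they have to be found in the camera images.
- drain: fixed stainless rinse trough, 300 (x) x 160 (y) x 112 mm tall, with a slotted hinged grate on top. Origin under its centre at bench height, z up. A swing catch stands on its near (-x) end. From its +y side a base rail runs out along y on the bench (x = 0), with the fork that carries the lever (pin at y = 178, z = 125 mm; cheeks 139 mm high, 60 mm wide over both) and the lever's rubber stop.
- grate: slotted steel grate 280 x 144 x 22 mm, 3 to 5 kg, upper face 120 mm above the bench; origin on its hinge axis along the trough's -y edge, own z vertical when shut. Its free +y edge has a 40 mm wide lifting ear over the trough's side; the edge turns up, to about 0.31 rad when the lever is on its stop, and falls shut unless held. The catch blocks it until swung aside.
- grate_edge (a point): top of the grate in the middle of its free edge, at the root of the lifting ear, 150 mm from the hinge axis
- lever: loose flat steel lever, 30 mm wide, 10 mm thick, 0.6 kg, its cross pin resting in the fork's open notches. Origin on the pin axis. At rest its axes are parallel to the trough's and the long arm (+y) slopes up at 22 degrees; pressed, it turns 40 degrees about the pin (x axis) to slope down at 18 degrees on the stop. The short arm's toe roller, 86 mm from the pin, lies under the grate's ear.
- lever_pad (a point): middle of the upper face of the press pad at the end of the lever's long arm, 60 mm wide and 80 mm long, 230 mm from the pin. About 216 mm above the bench at rest and 58 mm on the stop, moving on an arc about the pin. Holding it down takes about 3 to 6 N; it rises again when let go.
- lever_stop (a point): top of the fixed rubber stop under the lever's long arm, 74 mm above the bench, 137 mm from the pin
- lever_pin (a point): centre of the lever's cross pin (12 mm thick), 125 mm above the bench while seated in the notches
- catch (a joint): swing catch, a flat arm 18 mm wide on a vertical pivot. 0 rad: it lies along the trough's +x over the grate's near end (starts at 0 to 0.5 rad); the value grows as it swings level towards the trough's -y side, clockwise from above, to a stop at 1.75 rad (fully open). It is clear of the grate from 1.4 rad, stays where it is left, and takes about 1 N at the post.
- catch_post (a point): top of the catch's upright finger post: a round post 14 mm thick with an 18 mm ball top, 47 mm tall over the arm, 75 mm from the pivot; this point is 179 mm above the bench, the arm's upper face 132 mm
- catch_pivot (a point): the catch's pivot axis at the height of the arm's upper face (132 mm above the bench); at x = -172, y = 35 mm in the trough's frame. Only the bolt head, up to 140 mm high, stands there
- brush: scrubbing brush, wooden back up, 150 x 50 x 44 mm, origin under its centre; a bystander, not to be moved
- cheese_block: cut block of hard cheese with rind on one end, 115 x 60 x 66 mm, origin under its centre; a bystander, not to be moved
- knife: short almond-bladed cheese knife lying flat, about 180 mm long, origin under the joint of handle and blade; a bystander, not to be moved
- tub: open white plastic tub, 92 mm across, 60 mm tall, origin under its centre; a bystander, not to be moved
- hammer: small wooden-handled tapping hammer lying flat, 200 mm long; a bystander, not to be moved
- caciotta: small round cheese, 110 mm across, 55 mm tall, origin under its centre; a bystander, not to be moved
- jar: closed amber jar, 56 mm across, 70 mm tall, origin under its centre; a bystander, not to be moved

How it is judged:
By the outcome, as a careful person would: the job done as asked, in the order asked, and still so for the second after the job is handed in, while the arm keeps its last pose, push and grip.
It also fails if it takes over 58 s, if anything falls off the work surface, if the arm or the gripper's body presses on something with over 40 N, if the wrist force passes 120 N, or if a joint passes its speed limit or range.

ROBOT

A 6-joint arm with a two-finger parallel gripper is mounted at the origin on the work surface. World frame = base frame: x ahead of the robot, y to its left, z up, the work surface at z = 0. Lengths are in m, angles in degrees, forces in N, time in s.
With the tool pointing down it reaches from about 0.4 to 0.825 m from the base axis. Payload 7 kg.
Tool frame: the origin (TCP) lies midway between the tips of the shut fingers; the grasp point (between the pads) lies 19 mm behind it; z points along the fingers, x is the direction in which the jaws open and shut, and the axes are right-handed (so a half turn about z gives the same grasp; the last joint's range is limited). The gripper opens to 88 mm and grips with 3 to 60 N. Pads are 19 mm wide; open, the fingers measure 130 mm over their backs; the gripper's body (78 mm by 193 mm) begins 47 mm behind the grasp point.
Start: joints at [16.507, 20.546, 0.682, 0, -70.136, -16.507], TCP at [0.675, -0, 0.227] pointing down, gripper open.
Joint ranges: [-176.03, 176.03], [-82.01, 121.73], [-58.28, 71.71], [-173.87, 95.51], [-174.79, -0.11], [-173.66, 173.66]. Speed limits (degrees/s): [136.94, 136.94, 172.46, 180, 180, 180].

INTERFACE

Orientations are given as [roll, pitch, yaw] about the fixed x, y, z axes, in that order (R = Rz(yaw) Ry(pitch) Rx(roll)).
In Python, from plant import * gives the robot as it stands. The module is installed in compiled form; this text tells all that it offers.
- The arm moves only by the shell command python3 -m pendant 'ROWS' [OPENING]. ROWS is JSON, a list that holds one entry, the list of rows, each a list of 6 numbers: the shift along the world's x, y, z in mm, then the turn, a rotation vector about the world's x, y, z in degrees. A call has 1 to 10 rows; each row is the pose to reach, as a shift and turn from the pose commanded when the call began; what a row does not reach only later rows make up. A row lasts 1/8 s, in which the tool goes at most 62.5 mm and 10.7 degrees, less where a joint would pass 70% of its speed; a pose out of reach is approached as far as the arm can. A call with a gripper value outside its range is refused whole. OPENING is the closure, from -1 (fully open) to 1 (shut), set as the call begins (- or left out, the last holds). The fingers move at their own pace and stop on an object; the grip force is fixed at half the most. Time passes only in rows, so rows that repeat a pose let the fingers close. It gives the time, the measured TCP pose, the force and the opening at its end, in the units of the state.
- get_obs(): the state, without advancing time (a new reading comes with each control period).
- snapshot(name): name is "scene" or "side" or "wrist"; returns a dict with "pixels" (384x512x3 uint8, red, green, blue), "depth" (384x512 float32, m along the optical axis (not along the pixel's ray), 0 where there is no reading), "fx", "fy", "cx", "cy" (pixels), "dist" ([k1, k2, p1, p2, k3] as OpenCV has them; the pictures are not rectified), "pose" (4x4, takes a point from camera to world coordinates); the wrist camera has in their place "tool_from_camera" (4x4, takes a point from camera to tool coordinates, whose origin is the TCP and whose axes are the tool frame's). Camera axes: x right, y down, z forward; pixel columns grow to the right and rows downward; lengths in m; the calibration is good to about 2 mm. A picture is of the moment at which its call begins: read the wrist's pose just before it.
- close_job(): hands the job in, once; it reports no verdict.
The state is a dict: "clock": time; "joint_pos": joint angles; "qvel": joint speeds; "tau": joint torques, N m; "tool_pos": TCP position; "orientation": TCP orientation; "force": force on the tool from outside, world axes, zero at the start; "moment": the same for the moment, N m; "opening": finger opening in m.
Only numpy, scipy, OpenCV 4.12 (cv2) and the standard library are available. Lean on these libraries where they do the work, as an engineer would, in place of code of your own. Each camera call takes 0.05 s, during which the arm holds its last target. There are 200 camera calls.

## Working session

There is one attempt and no reset: what is moved stays moved. The work goes in short steps, Python scripts to look and compute and a shell command to move; the robot and the scene stay as the last step left them, time stands still between calls to the robot, and variables do not carry over. Pictures are saved under pics/ and viewed, about 8 in all and at most 12, crops included, and the job is handed in when it is done.

```bash
mkdir -p pics; cat > h.py <<'E'
from plant import *
import numpy as np, cv2, pickle
def snap(n,f):
    s=snapshot(n); cv2.imwrite('pics/'+f+'.png',s['pixels'][:,:,::-1]); pickle.dump(s,open(f+'.pkl','wb')); return s
def load(f): return pickle.load(open(f+'.pkl','rb'))
def ray(s,u,v):
    K=np.array([[s['fx'],0,s['cx']],[0,s['fy'],s['cy']],[0,0,1]])
    p=cv2.undistortPoints(np.array([[[u,v]]],float),K,np.array(s['dist'],float))[0,0]
    return s['pose'][:3,3], s['pose'][:3,:3]@np.array([p[0],p[1],1])
def onz(s,u,v,z):
    o,d=ray(s,u,v); return o+d*(z-o[2])/d[2]
def dep(s,u,v):
    o,d=ray(s,u,v); return o+d*s['depth'][int(v),int(u)]
E
python3 - <<'E'
from h import *
a=snap('scene','scene'); b=snap('side','side')
print(get_obs()); print(a['pose'],b['pose'])
cv2.imwrite('pics/both.png',cv2.resize(np.vstack([a['pixels'],b['pixels']])[:,:,::-1],None,fx=1,fy=1)[:, :])
E
```

```text
{'clock': 0.1, 'joint_pos': array([ 1.65065554e+01,  2.05871457e+01,  6.40171979e-01, -1.67921366e-02,
       -7.01366644e+01, -1.65065612e+01]), 'qvel': array([ 0.03728416, -0.06573652,  0.1971203 ,  0.00464123, -0.10174956,
       -0.0171389 ]), 'tau': array([-1.42273191e-03, -5.84165347e+01,  2.93752134e+01,  7.01551259e+00,
        1.01412315e-02, -6.66964229e-05]), 'tool_pos': array([ 6.74569490e-01, -3.51501423e-05,  2.25730176e-01]), 'orientation': array([-1.79991370e+02, -8.46767584e-02,  1.79994271e+02]), 'force': array([ 0.00482577, -0.13636624, -0.27504951]), 'moment': array([ 0.01745544, -0.03487391,  0.00205583]), 'opening': 0.08758234799252973}
[[ 0.7152347   0.50723061 -0.4807873   1.13476131]
 [ 0.69875067 -0.5055439   0.50613522 -0.63113762]
 [ 0.01366819 -0.69795592 -0.71601027  1.06846518]
 [ 0.          0.          0.          1.        ]] [[ 0.74608572 -0.41242691  0.52274291 -0.07760473]
 [-0.66567337 -0.48007958  0.57131651 -0.62345637]
 [ 0.01533189 -0.77422712 -0.63272213  0.87058847]
 [ 0.          0.          0.          1.        ]]
```

View pics/scene.png

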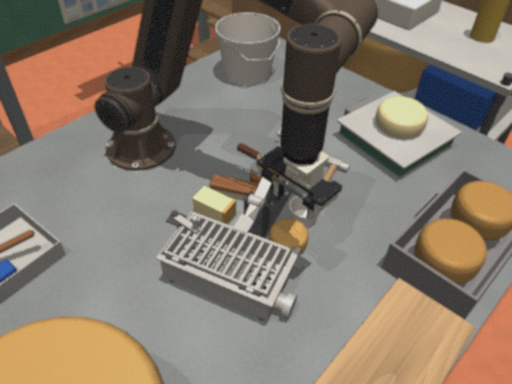

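View pics/side.png

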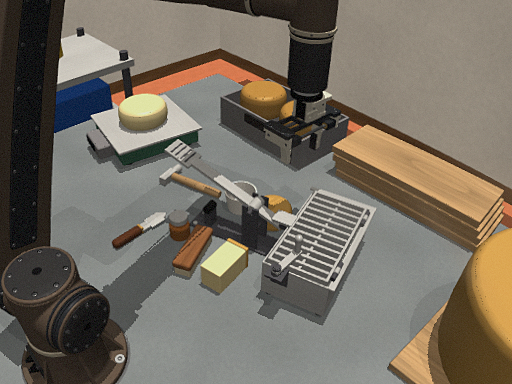

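The trough is at about (320,250) in the side view and (230,265) in the scene view. The catch and its post are at about (290,255) in the side view, and the lever pad is at about (185,153). I'll enlarge both.

```bash
python3 - <<'E'
from h import *
a=load('scene')['pixels'][175:325,150:310,::-1]; b=load('side')['pixels'][130:320,150:390,::-1]
cv2.imwrite('pics/ca.png',cv2.resize(a,None,fx=4,fy=4,interpolation=2)); 
cv2.imwrite('pics/cb.png',cv2.resize(b,None,fx=3,fy=3,interpolation=2))
E
```

```text
(no output)
```

View pics/ca.png

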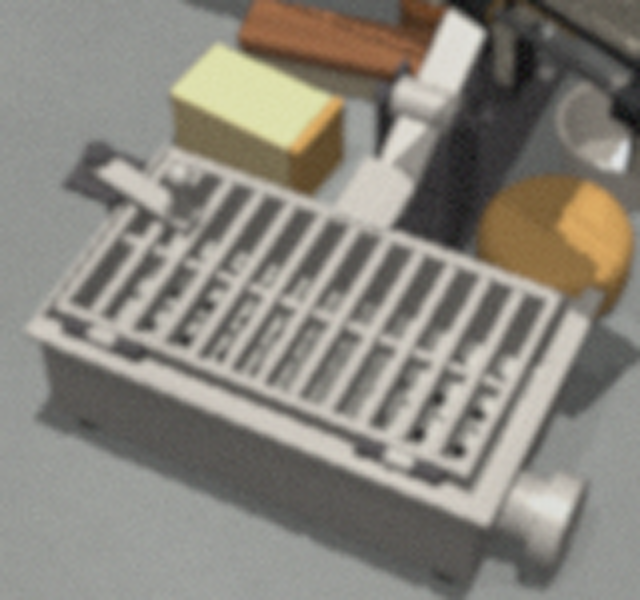

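View pics/cb.png

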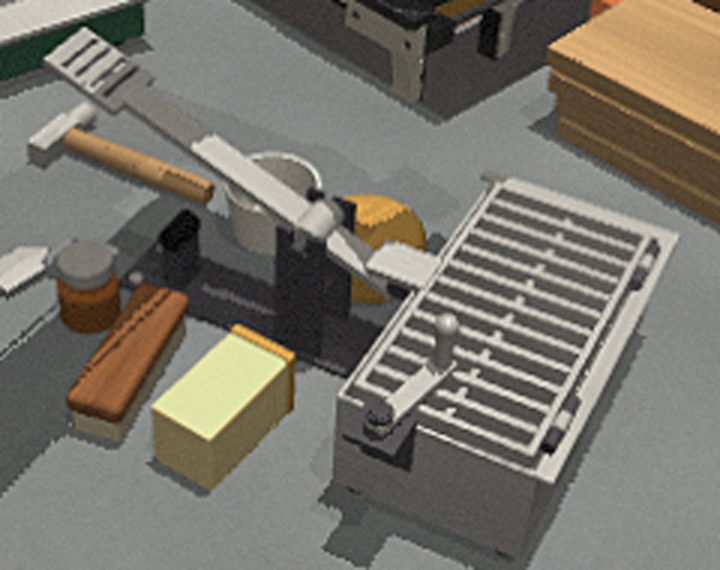

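The trough rim corners, catch ball, bolt and pad are clear in both crops. Next I cast rays onto planes at their known heights and check them across views and against the depth.

```bash
python3 - <<'E'
from h import *
np.set_printoptions(precision=4,suppress=True)
a=load('scene'); b=load('side')
A=np.array([[38,330],[487,518],[592,315],[168,152]])/4+[150,175]
B=np.array([[680,235],[505,180],[340,395],[545,480]])/3+[150,130]
# order: scene -> LL(-x-y?),..
PA=np.array([onz(a,*p,.112) for p in A]); PB=np.array([onz(b,*p,.112) for p in B])
print(PA,PB)
for P in(PA,PB):print([round(np.linalg.norm(P[i]-P[(i+1)%4]),3) for i in range(4)],P.mean(0))
def tri(p,q):
    o,d=ray(a,*p);o2,d2=ray(b,*q);d/=np.linalg.norm(d);d2/=np.linalg.norm(d2)
    t=np.linalg.lstsq(np.c_[d,-d2],o2-o,rcond=None)[0]
    x,y=o+t[0]*d,o2+t[1]*d2; return (x+y)/2,np.linalg.norm(x-y)
f=lambda p,q:(np.array(p)/4+[150,175],np.array(q)/3+[150,130])
print('ball',tri(*f((181,170),(447,323))), onz(b,*(np.array([447,323])/3+[150,130]),.172))
print('bolt',onz(b,*(np.array([380,415])/3+[150,130]),.14))
for p in [(85,28),(45,68),(110,108),(150,70),(98,68)]:
    p=np.array(p)/3+[150,130]; print('pad',onz(b,*p,.216),dep(b,*p.round()))
print('pin',dep(b,256,201),dep(b,*(np.array([320,215])/3+[150,130]).round()))
E
```

```text
[[ 0.4916 -0.2828  0.112 ]
 [ 0.7776 -0.1839  0.112 ]
 [ 0.7266 -0.0321  0.112 ]
 [ 0.4366 -0.1302  0.112 ]] [[ 0.778  -0.1902  0.112 ]
 [ 0.7193 -0.0397  0.112 ]
 [ 0.4299 -0.1313  0.112 ]
 [ 0.4825 -0.2869  0.112 ]]
[np.float64(0.303), np.float64(0.16), np.float64(0.306), np.float64(0.162)] [ 0.6081 -0.1572  0.112 ]
[np.float64(0.162), np.float64(0.304), np.float64(0.164), np.float64(0.311)] [ 0.6024 -0.162   0.112 ]
ball (array([ 0.498 , -0.1675,  0.1716]), np.float64(0.0034975163965142945)) [ 0.497  -0.1698  0.172 ]
bolt [ 0.4193 -0.1821  0.14  ]
pad [0.4918 0.2687 0.216 ] [0.4808 0.253  0.2289]
pad [0.429  0.2386 0.216 ] [0.5916 0.5156 0.0044]
pad [0.4363 0.1543 0.216 ] [0.4502 0.1739 0.1991]
pad [0.4948 0.1774 0.216 ] [0.6829 0.4403 0.0024]
pad [0.4632 0.2088 0.216 ] [0.4664 0.2124 0.2118]
pin [0.5405 0.0137 0.1369] [0.5399 0.0093 0.1367]
```

```bash
python3 - <<'E'
from h import *
np.set_printoptions(precision=4,suppress=True)
def cloud(s):
    v,u=np.mgrid[0:384,0:512]; K=np.array([[s['fx'],0,s['cx']],[0,s['fy'],s['cy']],[0,0,1]])
    p=cv2.undistortPoints(np.c_[u.ravel(),v.ravel()].astype(float)[:,None],K,np.array(s['dist'],float))[:,0]
    d=s['depth'].ravel(); m=d>0
    return ((np.c_[p,np.ones(len(p))]*d[:,None])@s['pose'][:3,:3].T+s['pose'][:3,3])[m]
C={n:cloud(load(n)) for n in('scene','side')}
for n,P in C.items():
    k=(abs(P[:,2]-.116)<.008)&(P[:,0]>.4)&(P[:,0]<.8)&(P[:,1]>-.32)&(P[:,1]<0.)
    Q=P[k]; print(n,len(Q),cv2.minAreaRect(Q[:,:2].astype(np.float32)))
    for c,y in((np.array([.605,-.16]),18.8),):
        R=np.array([[np.cos(np.radians(y)),np.sin(np.radians(y))],[-np.sin(np.radians(y)),np.cos(np.radians(y))]])
        L=P.copy(); L[:,:2]=(P[:,:2]-c)@R.T
        k=(abs(L[:,2]-.115)<.008)&(abs(L[:,0])<.2)&(abs(L[:,1])<.085)
        print('pct',np.percentile(L[k][:,:2],[.5,2,98,99.5],axis=0).ravel())
        k=(abs(L[:,0])<.06)&(L[:,1]>.2)&(L[:,2]>.15)&(L[:,2]<.26)&(L[:,1]<.45); Q=L[k]
        for y0 in np.arange(.2,.45,.02):
            q=Q[(Q[:,1]>=y0)&(Q[:,1]<y0+.02)]
            if len(q):print(round(y0,2),len(q),q[:,0].min(),q[:,0].max(),np.median(q[:,2]))
        k=(L[:,0]<-.06)&(L[:,0]>-.25)&(abs(L[:,1])<.09)&(L[:,2]>.125)&(L[:,2]<.2)
        Q=L[k]; q=Q[Q[:,2]>.15]; print('post',len(q),q.mean(0) if len(q) else 0,q[:,2].max() if len(q) else 0); print('bolt',Q[(Q[:,2]>.135)&(Q[:,2]<.145)&(Q[:,0]<-.13)].mean(0))
        q=Q[(Q[:,2]>.127)&(Q[:,2]<.136)];print('arm',len(q),cv2.minAreaRect(q[:,:2].astype(np.float32)))
E
```

```text
scene 5068 ((0.5718507170677185, -0.12236650288105011), (0.35270586609840393, 0.2647382318973541), 18.791547775268555)
pct [-0.1812 -0.0843 -0.1553 -0.0831  0.1532  0.0786  0.156   0.082 ]
0.22 19 -0.021549113333082688 0.008477825235311872 0.1512441509016541
0.24 28 -0.022699468960196964 0.007182814157297837 0.15313286659977027
0.34 9 -0.025803369432717837 -0.011614425725807868 0.19769354976109743
0.36 37 -0.03819117721120199 -0.0200406617306475 0.20368948427013633
0.38 20 -0.03753371211130199 -0.026814960403216695 0.21114719050596842
0.4 1 -0.03745415753487872 -0.03745415753487872 0.21574011657730363
post 65 [-0.1023  0.0228  0.1692] 0.18345501915351414
bolt [-0.1709  0.0388  0.1394]
arm 160 ((-0.11124342679977417, -0.0019785910844802856), (0.06797630339860916, 0.15131407976150513), 38.123451232910156)
side 5923 ((0.5695003867149353, -0.11992543935775757), (0.35439547896385193, 0.2706301808357239), 19.724077224731445)
pct [-0.1953 -0.0841 -0.1827 -0.0818  0.1472  0.0788  0.1533  0.0845]
0.22 10 -0.023914644042713054 0.002192618051081012 0.15119826052151913
0.24 75 -0.026944371313359
[... 180 characters left out ...]
3623
0.3 91 -0.027425776386990994 0.007147251953461355 0.17763117149971208
0.32 90 -0.02838998724869705 0.0041295156156977006 0.1859224773851328
0.34 89 -0.02736712043767698 0.0057250495643355395 0.19346614572470056
0.36 162 -0.04321855697358284 0.01988944327021677 0.20183996014850375
0.38 147 -0.043676870522784905 0.01788723437452162 0.21075243415610512
0.4 150 -0.042640258422265535 0.019101623427572108 0.21900773647112914
0.42 102 -0.04144463223118195 0.019919728090530553 0.22542309305271396
post 87 [-0.1097  0.0249  0.1687] 0.18243679309438576
bolt [-0.1799  0.0406  0.1403]
arm 217 ((-0.14223618805408478, 0.03336932510137558), (0.01940835453569889, 0.09208951145410538), 77.17831420898438)
```

```bash
python3 -m pendant '[[[-45,-33,0,0,0,0],[-90,-65,0,0,0,0],[-135,-98,0,0,0,0],[-183,-131,0,0,0,0],[-183,-131,0,0,0,0],[-183,-131,-40,0,0,0],[-183,-131,-77,0,0,0],[-183,-131,-77,0,0,0]]]' 1
python3 - <<'E'
from h import *
s=snap('side','s2'); cv2.imwrite('pics/s2c.png',cv2.resize(s['pixels'][130:320,190:390,::-1],None,fx=3,fy=3,interpolation=2))
E
```

```text
clock: 1.1
tool_pos: [0.4902, -0.1309, 0.1472]
orientation: [-180.0, -0.3, 180.0]
force: [-0.3, 0.2, 0.1]
opening: 0.0133
```

View pics/s2c.png

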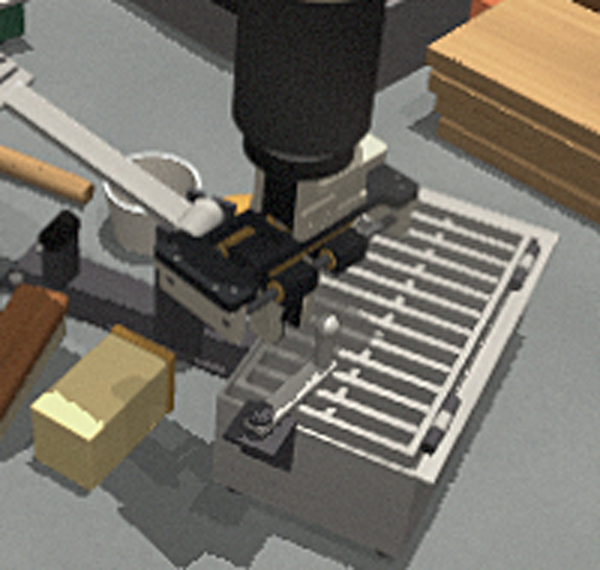

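The shut fingers (285,330) stand just on the +y side of the post (330,340), with the arm of the catch still over the grate. I'll push round along the arc, turning the tool with it.

```bash
python3 -m pendant '[[[3,-10,0,0,0,0],[6,-21,0,0,0,0],[7,-26,0,0,0,-4],[8,-31,0,0,0,-7],[9,-36,0,0,0,-11],[10,-41,0,0,0,-15],[11,-50,0,0,0,-22],[11,-57,0,0,0,-27],[10,-63,0,0,0,-32],[6,-76,0,0,0,-42]]]'
```

```text
clock: 2.4
tool_pos: [0.4987, -0.2077, 0.1504]
orientation: [179.9, 0.1, 137.7]
force: [-0.6, 1.6, -1.1]
opening: 0.0008
```

```bash
python3 -m pendant '[[[-3,-6,0,0,0,-5],[-6,-12,0,0,0,-10],[-14,-23,0,0,0,-20],[-21,-30,0,0,0,-28],[-29,-36,0,0,0,-35],[-37,-40,0,0,0,-41],[-44,-44,0,0,0,-47],[-44,-44,0,0,0,-47]]]'
```

```text
clock: 3.4
tool_pos: [0.4542, -0.2519, 0.1504]
orientation: [179.9, 0.0, 91.0]
force: [0.3, 0.1, 0.5]
opening: 0.0008
```

```bash
python3 -m pendant '[[[-3,-1,0,0,0,0],[-6,-1,0,0,0,0],[-6,-1,0,0,0,0]]]'; python3 -m pendant '[[[-3,0,0,0,0,0],[-6,0,0,0,0,0],[-6,0,0,0,0,0]]]'
```

```text
clock: 3.78
tool_pos: [0.4523, -0.2522, 0.1507]
orientation: [179.5, 0.1, 91.2]
force: [11.8, -0.4, -6.3]
opening: 0.0006
clock: 4.15
tool_pos: [0.4517, -0.2522, 0.1513]
orientation: [179.0, 0.1, 91.2]
force: [27.4, -1.2, -16.9]
opening: 0.0005
```

```bash
python3 - <<'E'
from h import *
s=snap('side','s3'); cv2.imwrite('pics/s3c.png',cv2.resize(s['pixels'][170:320,220:390,::-1],None,fx=3,fy=3,interpolation=2))
E
```

```text
(no output)
```

View pics/s3c.png

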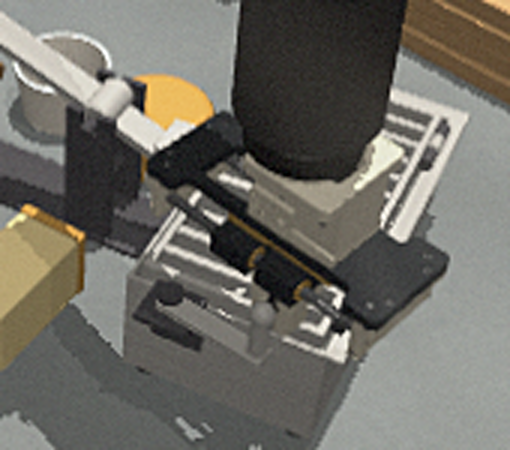

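The catch lies across the trough's end at (170-260,295-315), against its stop. The wrist read 27 N at 6 mm of further command, with under 1 mm of movement. I'll back off, lift and go over the pad.

```bash
python3 -m pendant '[[[12,0,0,0,0,0],[30,5,0,0,0,0],[45,5,0,0,0,0],[45,5,50,0,0,0],[45,5,100,0,0,0],[45,5,150,0,0,0],[45,5,150,0,0,10],[45,5,150,0,0,20],[45,5,150,0,0,30],[45,5,150,0,0,40]]]'
python3 -m pendant '[[[-2,45,0,0,0,8],[-4,90,0,0,0,16],[-6,140,0,0,0,24],[-8,190,0,0,0,32],[-10,240,0,0,0,40],[-12,290,0,0,0,48],[-14,340,0,0,0,56],[-15,390,0,0,0,62],[-16,425,0,0,0,68],[-18,454,0,0,0,68]]]'
python3 -m pendant '[[[0,0,0,0,0,0],[0,0,0,0,0,0]]]'
python3 - <<'E'
from h import *
s=snap('side','s4'); w=snap('wrist','w4'); t=snap('scene','c4'); print(get_obs()['joint_pos'])
cv2.imwrite('pics/s4c.png',np.hstack([cv2.resize(s['pixels'][100:300,130:350,::-1],(440,400)),cv2.resize(t['pixels'][130:330,140:320,::-1],(360,400))]))
E
```

```text
clock: 5.45
tool_pos: [0.4872, -0.247, 0.2994]
orientation: [-180.0, -0.0, 131.3]
force: [-1.1, -0.3, -0.0]
opening: 0.0003
clock: 6.7
tool_pos: [0.4689, 0.2087, 0.2994]
orientation: [-180.0, -0.0, -160.8]
force: [0.1, -0.3, -1.1]
opening: 0.0004
clock: 6.95
tool_pos: [0.469, 0.2068, 0.2994]
orientation: [-180.0, -0.0, -161.0]
force: [-0.4, -0.3, 0.3]
opening: 0.0007
[ 4.57165296e+01  2.66222552e+00 -1.26066258e+01  3.84498936e-03
 -7.47356624e+01 -2.67681996e+01]
```

View pics/s4c.png

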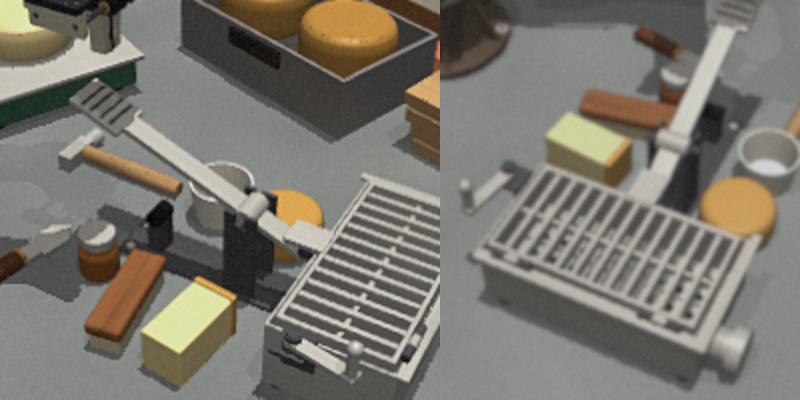

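The catch is now clear of the grate: its post is at (355,350) in the left crop and (465,190) in the right, outside the trough end. The pad lies under the fingers at (100,105). I'll check the catch angle and pad centre by triangulation, then press.

```bash
python3 - <<'E'
from h import *
np.set_printoptions(precision=4,suppress=True)
a=load('c4'); b=load('s4')
f=lambda p,q:(np.array(p)*[180/360,.5]+[140,130] , np.array(q)*.5+[130,100])
def tri(pl,ql):
    p,q=f((pl[0]-440,pl[1]),ql); o,d=ray(a,*p);o2,d2=ray(b,*q)
    t=np.linalg.lstsq(np.c_[d,-d2],o2-o,rcond=None)[0]; x,y=o+t[0]*d,o2+t[1]*d2
    return (x+y)/2,np.linalg.norm(x-y)
post=tri((465,185),(355,347)); bolt=tri((513,170),(292,341)); print('post',post,'bolt',bolt)
d=post[0]-bolt[0]; print('catch rad',np.radians(18.8)-np.arctan2(d[1],d[0]),np.hypot(*d[:2]))
# pad depth in side
s=b; P=[dep(s,130+u/2,100+v/2) for u in range(66,140,2) for v in range(76,140,2)]
P=np.array(P); Q=P[(P[:,2]>.19)&(P[:,2]<.26)]; print('pad cloud',len(Q),Q.min(0),Q.max(0),cv2.minAreaRect(Q[:,:2].astype(np.float32)))
E
```

```text
post (array([ 0.4351, -0.2514,  0.1712]), np.float64(0.001265263016708769)) bolt (array([ 0.4242, -0.1738,  0.1256]), np.float64(0.005339024592674178))
catch rad 1.7600113707010867 0.07835328916324835
pad cloud 609 [0.4282 0.1529 0.1903] [0.5027 0.2547 0.2319] ((0.46916142106056213, 0.20307455956935883), (0.06460180133581161, 0.09508269280195236), 21.681854248046875)
```

Catch measures 1.76 rad (stop is 1.75), pad centre about (0.468, 0.207). Pressing along the pad's arc.

```bash
python3 -m pendant '[[[0,0,-40,0,0,0],[0,0,-70,0,0,0],[0,0,-82,0,0,0],[-1,3,-94,0,0,0],[-2,7,-106,0,0,0],[-3,10,-118,0,0,0],[-4,13,-130,0,0,0],[-4,13,-130,0,0,0]]]'
```

```text
clock: 8.1
tool_pos: [0.4655, 0.2207, 0.1701]
orientation: [180.0, 0.1, -161.0]
force: [-0.4, 1.0, 5.3]
opening: 0.0006
```

```bash
python3 -m pendant '[[[0,1,-13,0,0,0],[-1,3,-26,0,0,0],[-2,5,-40,0,0,0],[-2,4,-53,0,0,0],[-1,3,-66,0,0,0],[-1,2,-80,0,0,0],[0,0,-90,0,0,0],[0,-2,-100,0,0,0],[0,-3,-106,0,0,0],[0,-3,-106,0,0,0]]]'
```

```text
clock: 9.35
tool_pos: [0.4657, 0.2172, 0.0641]
orientation: [180.0, 0.1, -161.0]
force: [1.2, -0.4, 1.9]
opening: 0.0008
```

```bash
python3 -m pendant '[[[0,0,-2,0,0,0],[0,0,-4,0,0,0],[0,0,-4,0,0,0]]]';python3 -m pendant '[[[0,0,-2,0,0,0],[0,0,-2,0,0,0]]]'; python3 -m pendant '[[[0,0,-2,0,0,0],[0,0,-2,0,0,0]]]'
```

```text
clock: 9.72
tool_pos: [0.466, 0.2173, 0.0618]
orientation: [-180.0, 0.1, -160.9]
force: [-3.6, -3.4, 20.7]
opening: 0.0001
clock: 9.98
tool_pos: [0.4662, 0.2173, 0.0613]
orientation: [-180.0, 0.2, -160.9]
force: [-9.1, -6.2, 36.5]
opening: 0.0006
clock: 10.22
tool_pos: [0.4663, 0.2173, 0.0609]
orientation: [-180.0, 0.2, -160.9]
force: [-14.1, -5.7, 54.1]
opening: 0.0008
```

The lever is on its stop, since force climbs steeply with no travel. I'll ease back to a moderate hold and look.

```bash
python3 -m pendant '[[[0,0,2,0,0,0],[0,0,4,0,0,0],[0,0,4,0,0,0],[0,0,4,0,0,0],[0,0,4,0,0,0],[0,0,4,0,0,0]]]'
python3 - <<'E'
from h import *
np.set_printoptions(precision=4,suppress=True)
s=snap('side','s5'); t=snap('scene','c5'); o=get_obs(); print(o['force'],o['tool_pos'])
cv2.imwrite('pics/s5c.png',np.hstack([cv2.resize(s['pixels'][110:310,130:380,::-1],(440,352)),cv2.resize(t['pixels'][130:330,140:320,::-1],(317,352))]))
# grate tilt: depth cloud in trough frame
v,u=np.mgrid[0:384,0:512]
K=np.array([[t['fx'],0,t['cx']],[0,t['fy'],t['cy']],[0,0,1]])
p=cv2.undistortPoints(np.c_[u.ravel(),v.ravel()].astype(float)[:,None],K,np.array(t['dist'],float))[:,0]
P=(np.c_[p,np.ones(len(p))]*t['depth'].ravel()[:,None])@t['pose'][:3,:3].T+t['pose'][:3,3]
y=np.radians(18.8);R=np.array([[np.cos(y),np.sin(y)],[-np.sin(y),np.cos(y)]]);L=(P[:,:2]-[.600,-.162])@R.T
for y0 in np.arange(-.07,.08,.02):
    k=(abs(L[:,0])<.12)&(abs(L[:,1]-y0)<.006)&(P[:,2]>.1)&(P[:,2]<.2); print(round(y0,3),k.sum(),np.percentile(P[k,2],95) if k.any() else 0)
E
```

```text
clock: 10.98
tool_pos: [0.466, 0.2173, 0.0618]
orientation: [180.0, 0.1, -161.0]
force: [-3.5, -3.6, 18.1]
opening: 0.0002
[-2.839  -3.0682 18.1831] [0.466  0.2173 0.0617]
-0.07 418 0.12611726239831283
-0.05 263 0.12954166191873992
-0.03 294 0.1356381927873225
-0.01 295 0.14304569118765234
0.01 399 0.14869261916537127
0.03 275 0.15515701309213725
0.05 282 0.16259300809678695
0.07 490 0.16993981485865736
```

View pics/s5c.png

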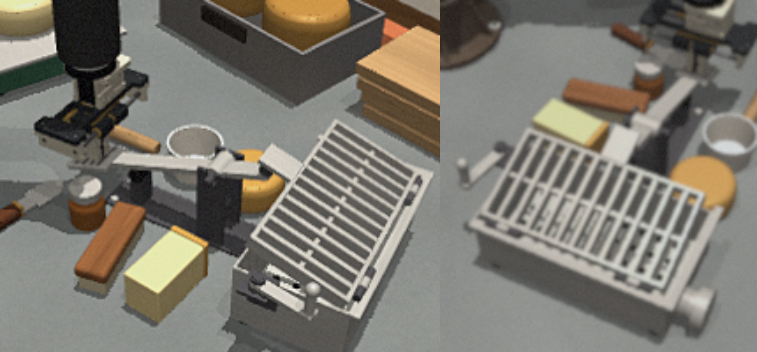

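The grate is raised: the edge slope fits about 0.31 rad, with its free edge at (335,125)-(430,175). The lever runs down to its stop (140,180), seated in the fork. The catch is open at (285,295), and the bystanders I can see lie where they were.

```bash
python3 -c "
from plant import *
print(close_job(), get_obs()['force'], get_obs()['clock'])"
```

```text
the job is handed in; nothing more can be done
the job is handed in; nothing more can be done
```

I pushed the catch round by its post to its stop, then pressed the lever pad down its arc onto the rubber stop. I handed in at about 11 s with the arm still holding the lever down and the grate raised.

- **Catch:** it measured 1.76 rad after the push, against the stop at 1.75. The post was pressed to about 27 N before I backed off.
- **Grate:** the depth profile rises about 44 mm over 140 mm, a tilt of about 0.31 rad, as expected with the lever on its stop.
- **Hold:** a steady 18 N or so down on the pad. While finding the stop, the fingertip force briefly reached 54 N vertically (about 56 N in all) before I eased back. That is well below the 120 N wrist limit.
- **Surroundings:** the lever looked seated in its notches. The bystanders I could see looked unmoved. The hammer was partly hidden by the gripper in the last picture, so I could not fully confirm it.
- **Disagreements:** the lever measured about 7–11 mm to one side (−x) of the trough centre I got from its rim corners, so I used the directly measured pad and post positions. The two views of the catch's bolt missed each other by about 5 mm, and it came out about 14 mm too low, so the catch angle is slightly less certain.

I called for a final force and clock reading after handing in, but it only returned that the job was closed. The figures above are from just before.

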